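Show a rocker arm's roller to the inspection camera

TASK

One rocker arm is still sitting on the cylinder head, its nut already off. Lift it off its stud and hold it up to the inspection camera so that its roller can be checked: roller in the middle of the view and about 80 mm from the glass, the arm pointing straight into the lens, right way up and not rolled to either side. Finish while you are still holding it there, steady and in the air, without moving the camera's aim or disturbing the other parts and the wrench on the bench.

Things in the scene. Friction and masses are not known exactly. Their poses are not given: they have to be found in the camera images.
- rocker: rocker arm still on the head: aluminium, 80 x 24 x 22 mm, 0.1 to 0.2 kg, steel roller at its nose. Origin mid-body on the axis of the stud hole (16 x 14 mm, along z); x to the nose, y across, z out of its top. Flat cheeks to grip at y = +-12 mm (44 mm long, z -11 to +11 mm). Starts level on its stud's shoulder, origin 151 mm above the bench; can turn a little about the stud.
- rocker_roller (a point): centre of that rocker's roller (13 mm diameter, 10 mm wide, axle along the rocker's y): 40 mm ahead of the rocker's origin in x and 6 mm below it in z; same axes as the rocker. The arm's centre of gravity lies within 6 mm of the rocker's origin.
- cylinder_head: bare cylinder head 160 x 460 mm on battens; fixed. Origin mid-footprint on the bench, y along it, x across. At x = -15 mm a row of 8 upright studs (9.5 mm thick, 56 mm apart, y = +-28 to +-196) stands 40 mm above hex shoulders 140 mm over the bench; each has an 18 x 16 mm nut on it but the rocker's (one of the middle four). Ridge below: 118 mm high. 8 springs at x = +25, tips 138.5 mm high.
- camera_focus (a point): where the roller must be: on the lens axis, 80 mm in front of the glass. Axes of the camera barrel: x points from here straight into the lens, y is level and crosswise, z upward square to both. A rocker held right has its x, y and z along these.
- camera_lens (a point): centre of the lens glass, at the front end of the inspection camera's barrel (barrel 100 mm long, 34 mm diameter, lens ring 40 mm diameter); same axes as camera_focus.
- camera (a joint): downward tilt of the camera barrel on its stand, rad: 0 looks level, positive looks down at the bench. Stiff; leave it as it is.
- camera_stand: stand of the inspection camera: flat base 120 x 100 x 16 mm and an upright 16 mm pole at the body's origin with the barrel pivoted 290 mm above the bench; fixed. Origin on the bench under the pivot; at yaw 0 the camera looks along the body's -x, towards the robot.
- bench_rocker_a: a rocker arm of the same kind, already taken off, lying on its side on the bench, to be left alone; same origin and axes as rocker
- bench_rocker_b: another one lying on its side on the bench, to be left alone
- bench_nut: hexagon nut 18 mm across and 16 mm tall standing on the bench, to be left alone; origin at its underside
- wrench: wrench lying on the bench, to be left alone; origin near its middle, on its underside
Things that resemble listed ones, but are neither listed nor needed, are in the scene too. What is shaped like the rocker but blue is not meant.

How it is judged:
On the way:
1. the rocker arm is in the fingers and lifted clear of its stud (z of rocker in the frame of cylinder_head above 0.195 m and contact force between the fingers and rocker above 1 N), for 0.1 s.
At the end, for the whole second after the job is handed in: The rocker arm is held still by the fingers alone, in the air and right way up; its roller is within 15 mm of the point 80 mm in front of the lens, nose towards the lens, the arm within 0.2 rad (11 degrees) of the lens axis and rolled by no more than 0.2 rad about it (distance between rocker_roller and camera_focus below 0.015 m and angle between the x axis of rocker and the x axis of camera_focus, either way round below 0.2 rad and angle between the y axis of rocker and the y axis of camera_focus, either way round below 0.2 rad and x of rocker in the frame of camera_focus below -0.02 m and angle between rocker's own z axis and vertical below 1.2 rad and contact force between the fingers and rocker above 1 N and contact force between rocker and camera_stand below 0.1 N and contact force between rocker and cylinder_head below 0.1 N and height (world z) of rocker above 0.1 m and linear speed of rocker below 0.02 m/s and angular speed of rocker below 0.2 rad/s); the arm keeps its last pose, push and grip.
It fails at once if the camera's aim is moved by more than 6 mm at the focus (distance of camera_focus from where it was at the start of the episode above 0.006 m).
It fails at once if a part or the wrench on the bench is moved by more than 20 mm (distance of any of bench_rocker_a, bench_rocker_b, bench_nut, wrench from where it was at the start of the episode above 0.02 m).
It also fails if it takes over 48 s, if anything falls off the work surface, if the arm or the gripper's body presses on something with over 40 N, if the wrist force passes 120 N, or if a joint passes its speed limit or range.

ROBOT

A 6-joint arm with a two-finger parallel gripper is mounted at the origin on the work surface. World frame = base frame: x ahead of the robot, y to its left, z up, the work surface at z = 0. Lengths are in m, angles in rad, forces in N, time in s.
With the tool pointing down it reaches from about 0.4 to 0.825 m from the base axis. Payload 7 kg.
Tool frame: the origin (TCP) lies between the finger pads; the fingertips stand ahead of it and the grasp point (between the pads) is the TCP (ctrl.tip_reach is the z of the fingertips in the tool frame, in m); z points along the fingers, y is the direction in which the jaws open and shut (so a half turn about z gives the same grasp; the last joint's range is limited). The gripper opens to 85 mm and grips with 20 to 120 N. Pads are 22 mm wide; open, the fingers measure 114 mm over their backs; the gripper's body (76 mm by 85 mm) begins 54 mm behind the grasp point. The pads swing forward as they close: fully open they stand 13 mm farther back than shut.
Start: joints at [-0.926, 0.359, 0.012, 0, -1.224, -0.288], TCP at [0.236, -0.632, 0.218] pointing down, gripper open.
Joint ranges: [-3.07, 3.07], [-1.43, 2.12], [-1.02, 1.25], [-3.03, 1.67], [-3.05, -0], [-3.03, 3.03]. Speed limits (rad/s): [2.39, 2.39, 3.01, 3.14, 3.14, 3.14].

INTERFACE

Orientations are given as [roll, pitch, yaw] about the fixed x, y, z axes, in that order (R = Rz(yaw) Ry(pitch) Rx(roll)).
In Python, from bench import status, grab_frame, ctrl, find_in, trace gives the robot as it stands.
- The arm moves only by the shell command python3 -m creep 'ROWS' [FORCE]. ROWS is JSON, a list of rows, each a list of 7 numbers: the shift along the tool's x, y, z in units of 0.04 m (1.0 is 0.04 m), then the turn, a rotation vector about the tool's x, y, z in units of 4 degrees (1.0 is 4 degrees), then the closure, from 0 (fully open) to 1 (shut). In form: [[dx, dy, dz, ax, ay, az, hand], ...]. A call has exactly 10 rows; each row shifts and turns the commanded pose from where the row before left it, along the tool's axes as they then stand; what a row does not reach is not made up. A row lasts 1/12 s, in which the tool goes at most 41.7 mm and 7.16 degrees, less where a joint would pass 70% of its speed; a pose out of reach is approached as far as the arm can. A call with a number of a shift or a turn outside -1 to 1 is refused whole. A call with a gripper value outside its range is refused whole. The fingers move at their own pace and stop on an object; FORCE is the grip in N (left out, the last holds). Time passes only in rows, so rows that do not move let the fingers close, or fill a call up. It gives the time, the measured TCP pose, the force and the opening at its end, in the units of the state.
- status.sense(): the state, without advancing time (a new reading comes with each control period).
- grab_frame(name): name is "scene" or "top" or "wrist"; returns a dict with "img" (400x640x3 uint8, red, green, blue), "camera_matrix" (3x3 intrinsics, pixels), "k1" (the pictures are not rectified: a ray, as slopes to the right and down, at radius r is drawn at 1 + k1 r^2 times it, then the intrinsics apply), "eye" and "rotation" of the camera in the world. Camera axes: x right, y up, looking along -z (the intrinsics and any distortion apply to the point x, -y, -z); pixel columns grow to the right and rows downward; lengths in m; the calibration is good to about 2 mm. A picture is of the moment at which its call begins. There is no depth.
- ctrl.job_done(): hands the job in, once; it reports no verdict.
Trained networks look in a picture, given as the dict that the camera call returned (one of the last four; its "shot" number tells which), for a name from the list of things; names that differ only in an ending like _2 or _b are one class to them, and where a whole thing is asked for, a point or a joint stands for the part that bears it (a point fixed in the world has none). Each returns a list of dicts, best first, with "p" (0 to 1); they miss things now and then, are a little off and sometimes report something else, mostly with a low value. They report only what shows in the picture. A call takes as long as a camera call. They do not tell look-alikes from the thing itself.
- find_in(label, picture): "box" ([left, top, width, height] in pixels, round what is visible of it).
- trace(label, picture): "pixels" (400x640 bool, what is visible of it) and "box" ([left, top, width, height] in pixels, round what is visible of it).
The state is a dict: "clock": time; "q": joint angles; "qd": joint speeds; "joint_torque": joint torques, N m; "ee_pos": TCP position; "eef_rot": TCP orientation; "ft_force": force on the tool from outside, world axes, zero at the start; "torque": the same for the moment, N m; "opening": finger opening in m.
Only numpy, scipy, OpenCV 4.12 (cv2) and the standard library are available. Lean on these libraries where they do the work, as an engineer would, in place of code of your own. Each camera call takes 0.05 s, during which the arm holds its last target. There are 200 camera calls.

## Working session

There is one attempt and no reset: what is moved stays moved. The work goes in short steps, Python scripts to look and compute and a shell command to move; the robot and the scene stay as the last step left them, time stands still between calls to the robot, and variables do not carry over. Pictures are saved under pics/ and viewed, on a budget of 10 in all, crops included, one or two more only if the job needs it, and the job is handed in when it is done.

```bash
ls; mkdir -p pics; python3 - <<'E'
from bench import status, grab_frame, ctrl, find_in, trace
import cv2, numpy as np, pickle
print(status.sense(), ctrl.tip_reach)
fr={}
for n in ("scene","top"):
    f=grab_frame(n); fr[n]=f
    cv2.imwrite(f"pics/{n}0.png",f["img"][:,:,::-1])
    print(n,f["camera_matrix"],f["k1"],f["eye"],f["rotation"])
    for l in ("rocker","camera_stand","camera","cylinder_head","rocker_roller","camera_lens","wrench","bench_nut"):
        try: print(l,[(np.round(d["box"]).tolist(),round(d["p"],2)) for d in find_in(l,f)])
        except Exception as e: print(l,e)
pickle.dump(fr,open("fr0.pkl","wb"))
E
```

```text
pics
{'clock': 0.0, 'q': array([-9.25923024e-01,  3.59423311e-01,  1.10391113e-02, -3.03270466e-04,
       -1.22406712e+00, -2.88111088e-01]), 'qd': array([-1.52553132e-04, -4.38276254e-05, -9.73617201e-04, -1.46730353e-03,
       -8.29360940e-04, -3.28932799e-04]), 'joint_torque': array([ 1.36454186e-03, -5.83322096e+01,  2.93427318e+01,  6.93711519e+00,
       -6.14843419e-03, -5.18538172e-06]), 'ee_pos': array([ 0.23553199, -0.63204644,  0.21743998]), 'eef_rot': array([ 3.13992486e+00, -1.96954436e-04, -2.78493357e+00]), 'ft_force': array([ 0.6864757 ,  0.80731257, -0.92152833]), 'torque': array([-0.01484271, -0.03124828,  0.03593756]), 'opening': 0.08543860129008458} 0.019
scene [[394.10140793   0.         316.39713792]
 [  0.         394.10140793 199.8040214 ]
 [  0.           0.           1.        ]] -0.008634441060265754 [1.18750834 0.20002378 1.01533525] [ 0.72603901 -0.01458809  1.90105925]
rocker [([436.0, 228.0, 11.0, 24.0], 0.53), ([430.0, 225.0, 21.0, 8.0], 0.51), ([442.0, 317.0, 23.0, 20.0], 0.51), ([391.0, 296.0, 18.0, 23.0], 0.5)]
camera_stand [([181.0, 202.0, 65.0, 
[... 460 characters left out ...]
0.         438.43067948 196.62615417]
 [  0.           0.           1.        ]] -0.12317545430126459 [ 0.32023863 -0.01342476  1.65476475] [ 0.14381335  0.00531503 -1.57146364]
rocker [([208.0, 166.0, 15.0, 15.0], 0.59), ([223.0, 202.0, 10.0, 25.0], 0.49)]
camera_stand [([366.0, 115.0, 38.0, 51.0], 0.57)]
camera [([382.0, 119.0, 19.0, 32.0], 0.7)]
cylinder_head [([192.0, 191.0, 133.0, 49.0], 0.91), ([225.0, 203.0, 6.0, 21.0], 0.28)]
rocker_roller [([224.0, 252.0, 14.0, 10.0], 0.54), ([209.0, 163.0, 12.0, 21.0], 0.52), ([226.0, 200.0, 7.0, 24.0], 0.48)]
camera_lens [([384.0, 122.0, 15.0, 30.0], 0.82)]
wrench [([420.0, 225.0, 34.0, 39.0], 0.67), ([382.0, 232.0, 21.0, 4.0], 0.33)]
bench_nut []
```

```bash
python3 - <<'E'
import cv2
a=cv2.imread("pics/scene0.png")[140:350,150:510]; b=cv2.imread("pics/top0.png")[95:290,170:480]
cv2.imwrite("pics/a.png",cv2.resize(a,None,fx=2.2,fy=2.2,interpolation=cv2.INTER_CUBIC))
cv2.imwrite("pics/b.png",cv2.resize(b,None,fx=2.5,fy=2.5,interpolation=cv2.INTER_CUBIC))
E
```

```text
(no output)
```

View pics/a.png

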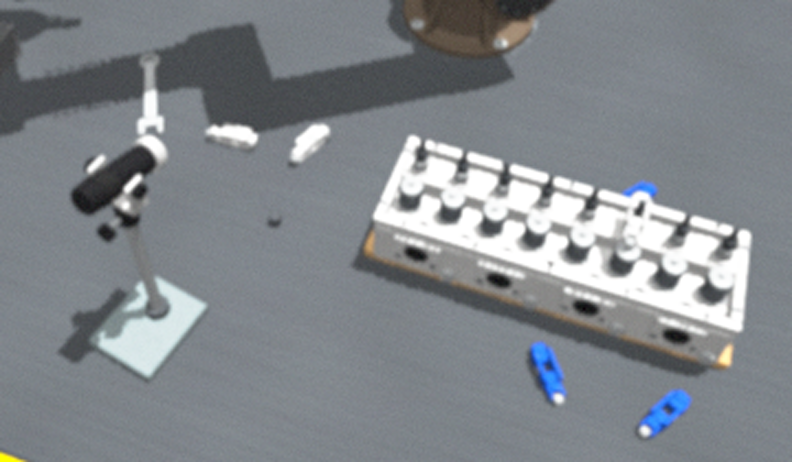

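View pics/b.png

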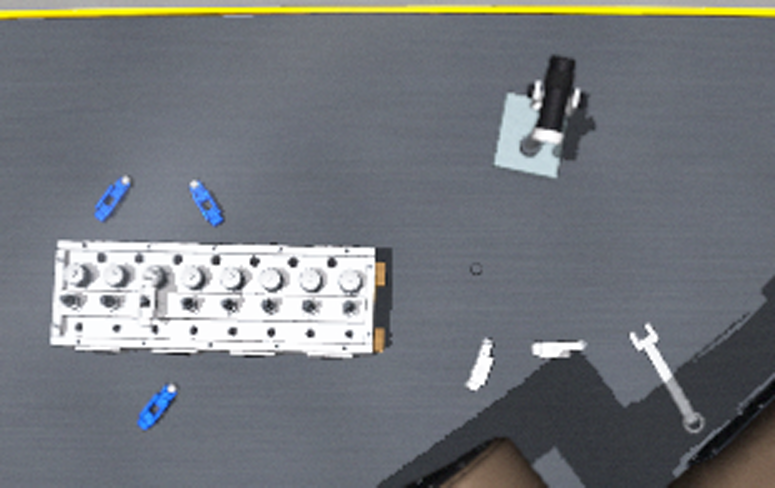

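```bash
cat > h.py <<'E'
import numpy as np, cv2
from scipy.spatial.transform import Rotation as R
def proj(f,P):
    P=np.atleast_2d(P); M=R.from_euler('xyz',f["rotation"]).as_matrix()
    c=(P-f["eye"])@M; u=c[:,0]/-c[:,2]; v=-c[:,1]/-c[:,2]
    s=1+f["k1"]*(u*u+v*v); K=f["camera_matrix"]
    return np.c_[K[0,0]*u*s+K[0,2],K[1,1]*v*s+K[1,2]]
def hit(f,px,z):
    K=f["camera_matrix"]; q=np.array([(px[0]-K[0,2])/K[0,0],(px[1]-K[1,2])/K[1,1]]); p=q.copy()
    for _ in range(20): p=q/(1+f["k1"]*(p@p))
    d=R.from_euler('xyz',f["rotation"]).as_matrix()@[p[0],-p[1],-1]
    return f["eye"]+d*(z-f["eye"][2])/d[2]
E
python3 - <<'E'
from h import *
import pickle
from scipy.optimize import least_squares
fr=pickle.load(open("fr0.pkl","rb"))
S=np.array([(411,182),(453,197),(495,211),(539,227),(582,240),(627,255),(672,265),(719,279)])/2.2+[150,140]
T=np.array([(77,273),(116,274),(155,275),(193,276),(232,277),(271,278),(311,279),(351,279)])/2.5+[170,95]
ys=np.array([196,140,84,28,-28,-84,-140,-196])/1e3
def head(p,x,y,z): 
    c,s=np.cos(p[2]),np.sin(p[2]); return np.c_[p[0]+c*x-s*y,p[1]+s*x+c*y,0*y+z]
# scene order: which end?
for t in (T,): print(hit(fr["top"],t[0],.1385),hit(fr["top"],t[-1],.1385))
for t in (S,): print(hit(fr["scene"],t[0],.1385),hit(fr["scene"],t[-1],.1385))
def res(p):
    P=head(p,.025,ys,.1385)
    return np.r_[(proj(fr["top"],P)-T).ravel(),(proj(fr["scene"],P)-S[::-1]).ravel()]
s=least_squares(res,[.45,.3,0]); print(s.x,np.abs(s.fun).reshape(2,8,2).mean(1),s.fun.reshape(2,8,2).mean(1))
o=head(s.x,-.015,np.array([.084]),.151)[0]; n=head(s.x,.025,np.array([.084]),.145)[0]
print("rocker",o,"roller",n)
for k in fr: print(k,proj(fr[k],[o,n]))
E
```

```text
[0.51346109 0.42679553 0.1385    ] [0.50477389 0.03983115 0.1385    ]
[0.50955063 0.04227938 0.1385    ] [0.52712566 0.42932266 0.1385    ]
[ 0.49051176  0.23713256 -0.03662572] [[0.73673271 1.94809504]
 [0.60852988 1.97352476]] [[-0.73673271 -1.94809504]
 [-0.05038473 -1.97352476]]
rocker [0.4785977  0.32162549 0.151     ] roller [0.51857087 0.32016079 0.145     ]
scene [[438.77338503 238.52331738]
 [435.73840522 251.20496906]]
top [[229.14665323 213.70180489]
 [230.25931334 202.50733267]]
```

```bash
python3 - <<'E'
from bench import grab_frame, trace
from h import *
from scipy.optimize import minimize
import pickle
fr={};mk={}
for n in ("scene","top"):
    fr[n]=grab_frame(n)
    for l in ("camera","camera_lens"):
        t=trace(l,fr[n]); print(n,l,[(np.round(d["box"]).tolist(),round(d["p"],2),int(d["pixels"].sum())) for d in t[:3]])
        if l=="camera": mk[n]=t[0]["pixels"] if t else None
pickle.dump((fr,mk),open("cam.pkl","wb"))
a=np.linspace(0,2*np.pi,40)
def axes(yaw,tilt): # look dir d of camera (from body out of lens)
    Rb=R.from_euler('z',yaw)*R.from_euler('y',-tilt)  # body: camera looks along -x, downward tilt
    return Rb.as_matrix()
def cyl(p):
    M=axes(p[3],p[4]); L=[]
    for x,r in ((0,.020),(.012,.020),(.012,.017),(.1,.017)):
        L.append(np.c_[0*a+x,r*np.cos(a),r*np.sin(a)]@M.T+p[:3])
    return L
def sil(f,p,s=4):
    im=np.zeros((400*s,640*s),np.uint8); L=[proj(f,c) for c in cyl(p)]
    for i,j in ((0,1),(2,3)):
        h=cv2.convexHull(np.r_[L[i],L[j]].astype(np.float32)); cv2.fillConvexPoly(im,np.int32((h+.5)*s*16),1,shift=4)
    return cv2.resize(im.astype(np.float32),(640,400),interpolation=cv2.INTER_AREA)
def cost(p): return sum(np.abs(sil(fr[n],p)[90:260,150:430]-mk[n][90:260,150:430]).sum() for n in fr)
best=None
c0=hit(fr["top"],(390,145),.27)
for yaw in (-.3,0,.3):
  for tilt in (.1,.4,.7):
    p0=np.r_[c0,yaw,tilt]
    s=minimize(cost,p0,method="Nelder-Mead",options=dict(initial_simplex=np.vstack([p0]+[p0+d for d in np.diag([.02,.02,.03,.2,.2])]),maxiter=250,xatol=1e-4))
    print(np.round(s.x,3),round(s.fun,1))
    if best is None or s.fun<best.fun: best=s
p=best.x; print(p,p[:3]-.08*axes(p[3],p[4])[:,0])
out=[]
for n in fr:
    im=fr[n]["img"][:,:,::-1].copy(); cx,cy=proj(fr[n],p[:3])[0].astype(int)
    x0,y0=cx-45,cy-45; cr=cv2.resize(im[y0:y0+90,x0:x0+90],None,fx=4.4,fy=4.4,interpolation=cv2.INTER_CUBIC)
    for c in cyl(p): cv2.polylines(cr,[np.int32((proj(fr[n],c)-[x0,y0]+.5)*4.4)],True,(0,0,255))
    m=cv2.resize(mk[n][y0:y0+90,x0:x0+90].astype(np.uint8),None,fx=4.4,fy=4.4,interpolation=cv2.INTER_NEAREST)
    cv2.drawContours(cr,cv2.findContours(m,0,2)[0],-1,(0,255,0),1); out.append(cr)
cv2.imwrite("pics/c.png",np.hstack(out))
E
```

```text
scene camera [([182.0, 203.0, 44.0, 36.0], 0.57, 695)]
scene camera_lens [([183.0, 202.0, 42.0, 34.0], 0.61, 721)]
top camera [([380.0, 121.0, 20.0, 31.0], 0.74, 382)]
top camera_lens [([386.0, 118.0, 16.0, 36.0], 0.72, 374), ([368.0, 118.0, 33.0, 46.0], 0.36, 947)]
[ 0.674 -0.217  0.281 -0.199  0.242] 100.2
[ 0.673 -0.217  0.28  -0.222  0.222] 108.6
[ 0.674 -0.216  0.282 -0.209  0.227] 99.1
[ 0.674 -0.216  0.282 -0.217  0.21 ] 99.8
[ 0.674 -0.217  0.282 -0.2    0.234] 100.6
[ 0.674 -0.216  0.282 -0.212  0.224] 98.8
[ 0.674 -0.217  0.281 -0.2    0.237] 98.9
[ 0.674 -0.216  0.282 -0.208  0.233] 100.4
[ 0.674 -0.216  0.282 -0.203  0.224] 98.9
[ 0.67386931 -0.21618687  0.28186249 -0.21238585  0.22367357] [ 0.59761494 -0.19974353  0.26411744]
```

View pics/c.png

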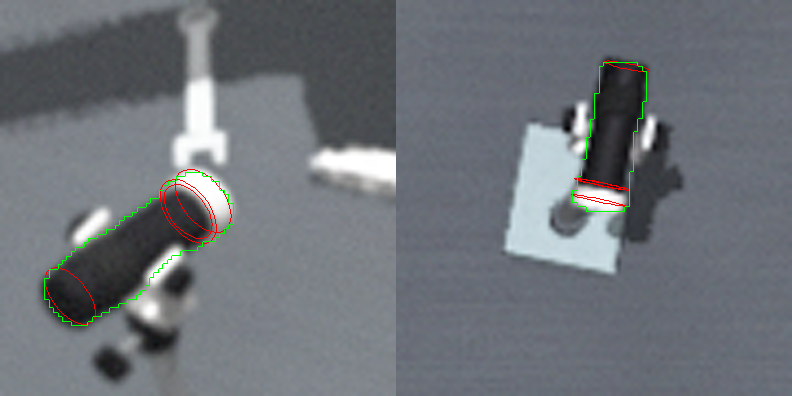

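```bash
python3 -m creep '[[0,0,-0.25,0,0,0.57,0],[0,0,-0.25,0,0,0.57,0],[0,0,-0.25,0,0,0.57,0],[0,0,-0.25,0,0,0.57,0],[0,0,-0.25,0,0,0.57,0],[0,0,-0.25,0,0,0.57,0],[0,0,-0.25,0,0,0.57,0],[0,0,-0.25,0,0,0.57,0],[0,0,-0.25,0,0,0.57,0],[0,0,-0.25,0,0,0.57,0]]' 60
python3 - <<'E'
from bench import grab_frame,status
f=grab_frame("wrist"); s=status.sense()
from h import *
M=R.from_euler('xyz',s["eef_rot"]).as_matrix()
print(s["ee_pos"],s["eef_rot"],s["q"]); print("cam in tool",(f["eye"]-s["ee_pos"])@M, "look in tool",-(M.T@R.from_euler('xyz',f["rotation"]).as_matrix())[:,2],"up",(M.T@R.from_euler('xyz',f["rotation"]).as_matrix())[:,1], f["camera_matrix"][0,0],f["k1"])
E
```

```text
clock: 2.03
ee_pos: [0.2357, -0.6324, 0.3189]
eef_rot: [-3.142, 0.0, 3.098]
ft_force: [0.2, -0.3, 0.3]
opening: 0.0858
[ 0.23582144 -0.63321306  0.32135256] [-3.13869715e+00  1.12890604e-03  3.09585090e+00] [-9.25897675e-01  3.16681545e-01  1.80103032e-01  9.83886828e-04
 -1.43126677e+00 -6.90777436e-01]
cam in tool [ 0.06567943  0.0003058  -0.15254637] look in tool [-0.26111344  0.00279262  0.96530408] up [ 0.96530586 -0.00141197  0.261118  ] 298.6349141905753 -0.039653552316451006
```

```bash
python3 -m creep '[[-0.5,0.9,0,0,0,0,0],[-0.5,0.9,0,0,0,0,0],[-0.5,0.9,0,0,0,0,0],[-0.5,0.9,0,0,0,0,0],[-0.5,0.9,0,0,0,0,0],[-0.5,0.9,0,0,0,0,0],[-0.5,0.9,0,0,0,0,0],[-0.5,0.9,0,0,0,0,0],[-0.5,0.9,0,0,0,0,0],[-0.5,0.9,0,0,0,0,0]]'; python3 -m creep '[[0,0.8,0,0,0,0,0.4],[0,0.8,0,0,0,0,0.4],[0,0.8,0,0,0,0,0.4],[0,0.8,0,0,0,0,0.4],[0,0.8,0,0,0,0,0.4],[0,0.8,0,0,0,0,0.4],[0,0.8,0,0,0,0,0.4],[0,0.8,0,0,0,0,0.4],[0,0.8,0,0,0,0,0.4],[0,0.8,0,0,0,0,0.4]]';  python3 -m creep '[[-0.1,0.7,0,0,0,0,0.45],[-0.1,0.7,0,0,0,0,0.45],[-0.1,0.7,0,0,0,0,0.45],[-0.1,0.7,0,0,0,0,0.45],[-0.1,0.7,0,0,0,0,0.45],[-0.1,0.7,0,0,0,0,0.45],[-0.1,0.7,0,0,0,0,0.45],[-0.1,0.7,0,0,0,0,0.45],[-0.1,0.7,0,0,0,0,0.45],[0,0,0,0,0,0,0.45]]'
python3 - <<'E'
from bench import grab_frame,status,find_in
from h import *
import pickle
f=grab_frame("wrist"); s=status.sense(); pickle.dump((f,s),open("w1.pkl","wb"))
print(s["ee_pos"],s["eef_rot"],s["q"],s["opening"])
print([(np.round(d["box"]).tolist(),round(d["p"],2)) for d in find_in("rocker",f)],proj(f,[[.4786,.3216,.151],[.5186,.3202,.145]]))
cv2.imwrite("pics/w1.png",f["img"][:,:,::-1])
E
```

```text
clock: 2.92
ee_pos: [0.4509, -0.2791, 0.3185]
eef_rot: [-3.142, 0.001, 3.102]
ft_force: [1.2, -0.1, 0.4]
opening: 0.0852
clock: 3.75
ee_pos: [0.4632, 0.0403, 0.3185]
eef_rot: [3.141, 0.001, 3.102]
ft_force: [0.5, -0.3, -0.9]
opening: 0.0509
clock: 4.58
ee_pos: [0.5103, 0.2929, 0.3167]
eef_rot: [-3.141, -0.001, 3.104]
ft_force: [0.6, 0.2, -1.3]
opening: 0.0469
[0.50980367 0.29105086 0.31693615] [-3.14034782e+00 -1.33455233e-03  3.10332342e+00] [ 8.51415264e-01  1.67900221e-01 -2.47389980e-02 -2.57635331e-04
 -1.37996450e+00 -2.46043090e+00] 0.0472455118926283
[([338.0, 122.0, 24.0, 71.0], 0.95), ([389.0, 231.0, 25.0, 26.0], 0.89), ([326.0, 15.0, 42.0, 54.0], 0.88), ([292.0, 225.0, 35.0, 42.0], 0.81)] [[348.28370257 156.04477346]
 [347.18359347 191.46816287]]
```

View pics/w1.png

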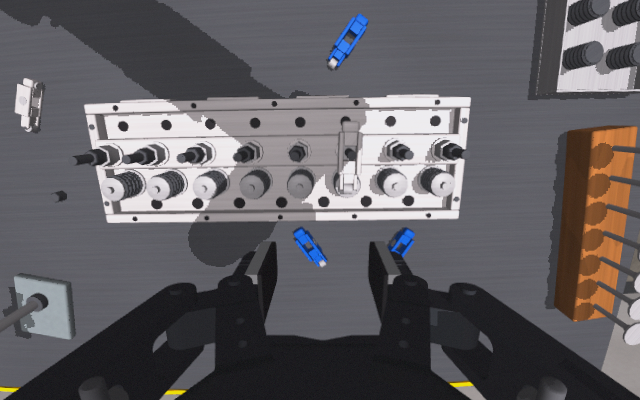

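```bash
python3 - <<'E'
from h import *; import pickle
f,s=pickle.load(open("w1.pkl","rb"))
cr=cv2.resize(f["img"][100:220,280:420,::-1],None,fx=5,fy=5,interpolation=cv2.INTER_CUBIC)
o=np.array([.4786,.3216,.151]);Rm=R.from_euler('z',-.037).as_matrix()
for p in ([-.022,-.012,.011],[.022,-.012,.011],[.022,.012,.011],[-.022,.012,.011],[.04,0,-.006],[0,0,.029],[0,0,.011]):
    u=(proj(f,o+Rm@p)[0]-[280,100]+.5)*5; cv2.drawMarker(cr,tuple(int(v) for v in u),(0,0,255),cv2.MARKER_CROSS,14,1)
cv2.imwrite("pics/w1c.png",cr)
E
```

```text
(no output)
```

View pics/w1c.png

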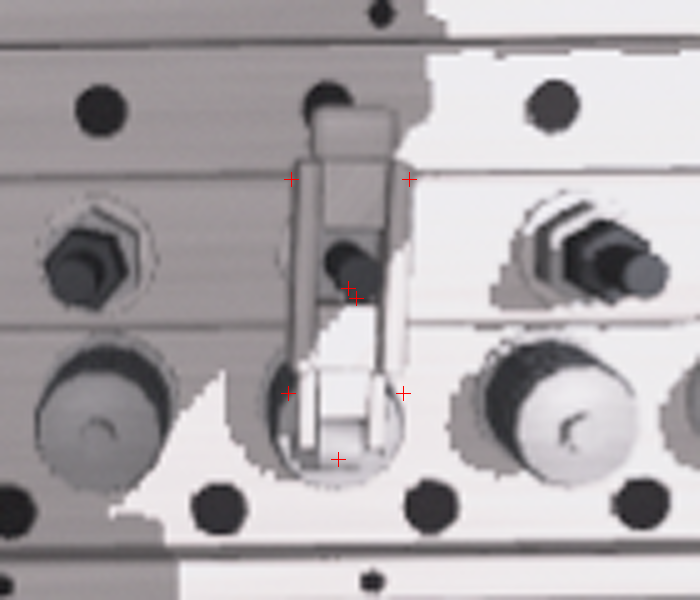

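```bash
python3 -m creep '[[0.18,0.15,0.1,0,0,0,0.45],[0.18,0.15,0.1,0,0,0,0.45],[0.18,0.15,0.1,0,0,0,0.45],[0.18,0.15,0.1,0,0,0,0.45],[0.18,0.15,0.1,0,0,0,0.45],[0,0,0.3,0,0,0,0.45],[0,0,0.3,0,0,0,0.45],[0,0,0.3,0,0,0,0.45],[0,0,0.3,0,0,0,0.45],[0,0,0,0,0,0,0.45]]'
python3 - <<'E'
from bench import grab_frame,status
from h import *
f=grab_frame("wrist"); s=status.sense(); print(s["ee_pos"],s["eef_rot"],s["opening"])
x0,y0=230,90
cr=cv2.resize(f["img"][y0:y0+200,x0:x0+240,::-1],None,fx=3,fy=3,interpolation=cv2.INTER_CUBIC)
o=np.array([.4746,.322,.151]);Rm=R.from_euler('z',-.045).as_matrix()
for p in ([-.022,-.012,.011],[.022,-.012,.011],[.022,.012,.011],[-.022,.012,.011],[.04,0,-.006],[0,0,.029]):
    u=(proj(f,o+Rm@p)[0]-[x0,y0]+.5)*3; cv2.drawMarker(cr,tuple(int(v) for v in u),(0,0,255),cv2.MARKER_CROSS,14,1)
u=(proj(f,[*s["ee_pos"][:2],.162])[0]-[x0,y0]+.5)*3; cv2.drawMarker(cr,tuple(int(v) for v in u),(0,160,0),cv2.MARKER_TILTED_CROSS,14,2)
cv2.imwrite("pics/w2.png",cr)
E
```

```text
clock: 5.52
ee_pos: [0.4735, 0.32, 0.2479]
eef_rot: [-3.139, -0.003, 3.101]
ft_force: [-0.5, -0.3, -1.5]
opening: 0.0469
[0.47413441 0.32020704 0.2493298 ] [-3.13981371e+00 -1.45179885e-03  3.10086981e+00] 0.04688648646596825
```

View pics/w2.png

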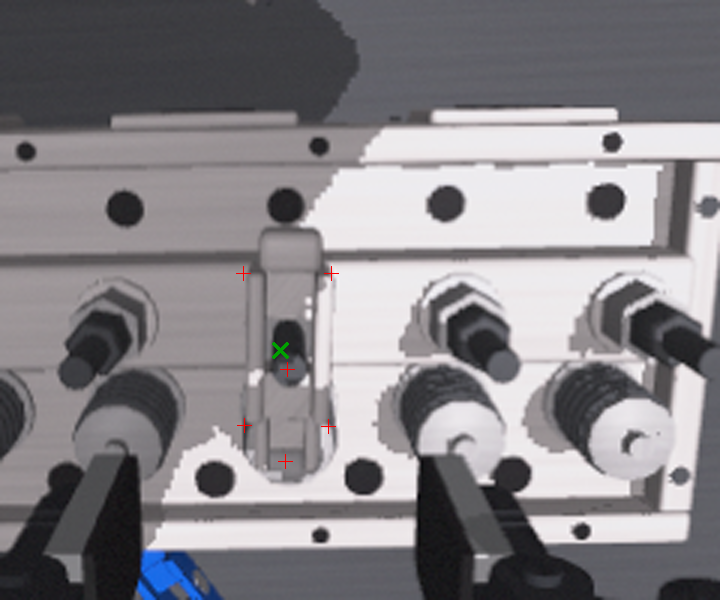

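```bash
python3 -m creep '[[0,0.06,0.2,0,0,0,0.45],[0,0,0.3,0,0,0,0.45],[0,0,0.3,0,0,0,0.45],[0,0,0.3,0,0,0,0.45],[0,0,0.3,0,0,0,0.45],[0,0,0.3,0,0,0,0.45],[0,0,0.3,0,0,0,0.45],[0,0,0.2,0,0,0,0.45],[0,0,0.2,0,0,0,0.45],[0,0,0,0,0,0,0.45]]' 60; python3 -m creep '[[0,0,0,0,0,0,0.6],[0,0,0,0,0,0,0.65],[0,0,0,0,0,0,0.7],[0,0,0,0,0,0,0.8],[0,0,0,0,0,0,1],[0,0,0,0,0,0,1],[0,0,0,0,0,0,1],[0,0,0,0,0,0,1],[0,0,0,0,0,0,1],[0,0,0,0,0,0,1]]' 60
```

```text
clock: 6.4
ee_pos: [0.4747, 0.3226, 0.1531]
eef_rot: [-3.14, -0.001, 3.1]
ft_force: [-0.2, -0.8, 0.7]
opening: 0.0473
clock: 7.23
ee_pos: [0.4754, 0.3226, 0.1551]
eef_rot: [-3.142, 0.001, 3.101]
ft_force: [-1.6, -2.5, 5.8]
opening: 0.0059
```

```bash
python3 - <<'E'
from bench import grab_frame,status
from h import *
f=grab_frame("wrist"); s=status.sense(); print(s["ee_pos"],s["eef_rot"],s["opening"],s["ft_force"])
g=grab_frame("scene")
a=cv2.resize(f["img"][100:340,200:440,::-1],(400,400)); b=cv2.resize(g["img"][190:300,380:490,::-1],(400,400),interpolation=cv2.INTER_CUBIC)
cv2.imwrite("pics/w3.png",np.hstack([a,b]))
E
```

```text
[0.47538808 0.32265237 0.15505263] [-3.14151900e+00  4.82412568e-04  3.10055193e+00] 0.00606801547099492 [-1.43028639 -3.51283674  6.03791943]
```

View pics/w3.png

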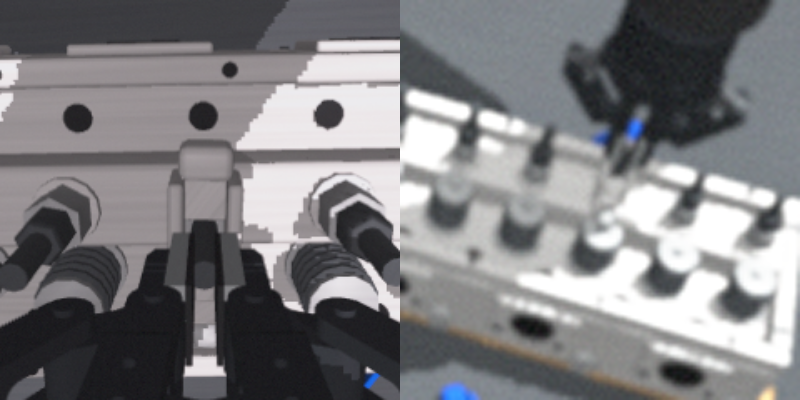

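```bash
python3 - <<'E'
from h import *; import pickle
f,s=pickle.load(open("w1.pkl","rb"))
M=R.from_euler('xyz',s["eef_rot"]).as_matrix()
for t in (.025,.019,.009,0,-.006,-.012,-.02):
    print(t,np.round(proj(f,[s["ee_pos"]+M@[x,y,t] for y in (-.0235,.0235) for x in (-.011,.011)])).tolist())
E
python3 -m creep '[[0,0,0,0,0,0,0.4],[0,0,0,0,0,0,0.4],[0,0,0,0,0,0,0.4],[0,0,0,0,0,0,0.4],[0,0,0,0,0,0,0.4],[0,0,0,0,0,0,0.4],[0,0,0,0,0,0,0.4],[0,0,0,0,0,0,0.4],[0,0,0,0,0,0,0.4],[0,0,0,0,0,0,0.4]]' 60
python3 - <<'E'
from bench import grab_frame,status
from h import *
f=grab_frame("wrist"); s=status.sense(); print(s["ee_pos"],s["eef_rot"],s["opening"],s["ft_force"])
cr=cv2.resize(f["img"][110:350,170:470,::-1],None,fx=2.5,fy=2.5,interpolation=cv2.INTER_CUBIC)
cv2.imwrite("pics/w4.png",cr)
M=R.from_euler('xyz',s["eef_rot"]).as_matrix()
for t in (.019,.009,0,-.01):
    print(t,np.round((proj(f,[s["ee_pos"]+M@[x,y,t] for y in (-s["opening"]/2,s["opening"]/2) for x in (-.011,.011)])-[170,110])*2.5).tolist())
E
```

```text
0.025 [[283.0, 246.0], [282.0, 213.0], [356.0, 246.0], [357.0, 213.0]]
0.019 [[282.0, 250.0], [281.0, 216.0], [357.0, 250.0], [358.0, 216.0]]
0.009 [[280.0, 256.0], [278.0, 221.0], [359.0, 256.0], [360.0, 221.0]]
0 [[278.0, 263.0], [276.0, 227.0], [360.0, 263.0], [362.0, 226.0]]
-0.006 [[276.0, 268.0], [274.0, 230.0], [362.0, 268.0], [363.0, 230.0]]
-0.012 [[274.0, 273.0], [273.0, 234.0], [363.0, 273.0], [365.0, 234.0]]
-0.02 [[272.0, 281.0], [270.0, 240.0], [365.0, 281.0], [367.0, 240.0]]
clock: 8.17
ee_pos: [0.4752, 0.3229, 0.1544]
eef_rot: [3.142, -0.0, 3.1]
ft_force: [-0.2, 1.0, 0.0]
opening: 0.0511
[0.47523378 0.32288145 0.1544025 ] [-3.14158169e+00 -6.59483540e-06  3.10048787e+00] 0.05117848033411736 [-0.40372102  0.30224678  0.06368978]
0.019 [[279.0, 350.0], [276.0, 267.0], [482.0, 350.0], [486.0, 267.0]]
0.009 [[274.0, 367.0], [270.0, 280.0], [488.0, 367.0], [491.0, 280.0]]
0 [[268.0, 384.0], [264.0, 293.0], [493.0, 384.0], [497.0, 293.0]]
-0.01 [[262.0, 405.0], [257.0, 309.0], [500.0, 405.0], [504.0, 309.0]]
```

View pics/w4.png

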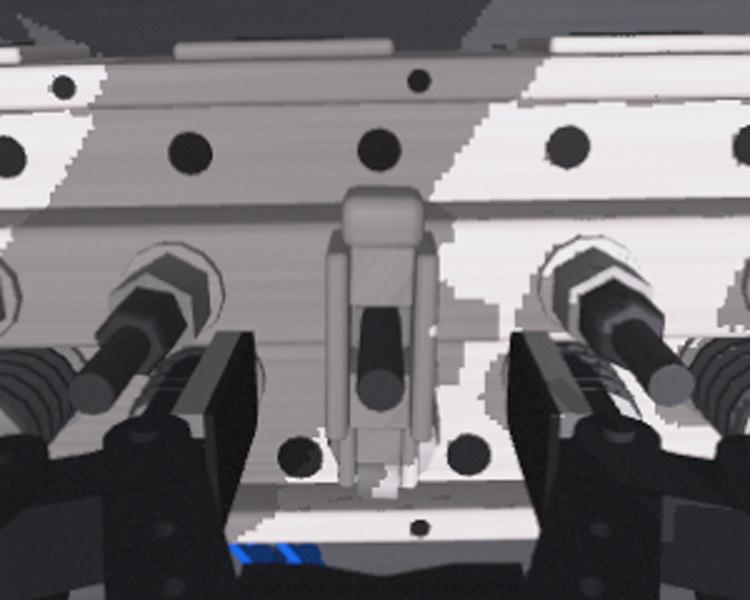

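```bash
python3 -m creep '[[0,0,0.05,0,0,0,0.45],[0,0,0.05,0,0,0,0.45],[0,0,0.05,0,0,0,0.45],[0,0,0.05,0,0,0,0.45],[0,0,0.05,0,0,0,0.45],[0,0,0.05,0,0,0,0.45],[0,0,0.05,0,0,0,0.45],[0,0,0,0,0,0,0.45],[0,0,0,0,0,0,0.45],[0,0,0,0,0,0,0.45]]' 60
```

```text
clock: 9.05
ee_pos: [0.4753, 0.3229, 0.1405]
eef_rot: [3.142, 0.0, 3.101]
ft_force: [-0.8, 0.2, 0.5]
opening: 0.0469
```

```bash
python3 -m creep '[[0,0,0.05,0,0,0,0.45],[0,0,0.05,0,0,0,0.45],[0,0,0.05,0,0,0,0.45],[0,0,0.05,0,0,0,0.45],[0,0,0.05,0,0,0,0.45],[0,0,0.05,0,0,0,0.45],[0,0,0,0,0,0,0.45],[0,0,0,0,0,0,0.45],[0,0,0,0,0,0,0.45],[0,0,0,0,0,0,0.45]]' 60
python3 - <<'E'
from bench import grab_frame,status
from h import *
f=grab_frame("wrist"); s=status.sense(); print(s["ee_pos"],s["opening"],s["ft_force"])
g=grab_frame("scene")
a=cv2.resize(f["img"][110:350,170:470,::-1],(500,400),interpolation=cv2.INTER_CUBIC); b=cv2.resize(g["img"][190:290,400:475,::-1],(300,400),interpolation=cv2.INTER_CUBIC)
cv2.imwrite("pics/w5.png",np.hstack([a,b]))
E
```

```text
clock: 9.88
ee_pos: [0.4753, 0.3229, 0.1285]
eef_rot: [3.141, 0.0, 3.101]
ft_force: [0.3, 0.3, -0.9]
opening: 0.0471
[0.4752838  0.32291911 0.12851516] 0.04689585938457166 [-0.90382107 -0.13753228 -0.00428768]
```

View pics/w5.png

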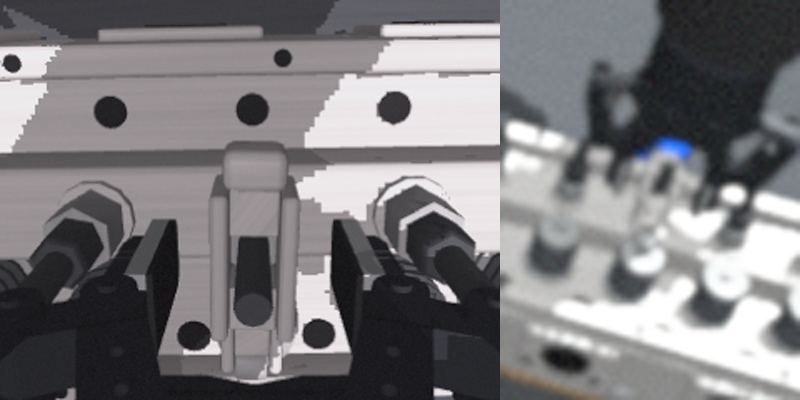

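```bash
python3 -m creep '[[0,0,0,0,0,0,0.55],[0,0,0,0,0,0,0.6],[0,0,0,0,0,0,0.7],[0,0,0,0,0,0,0.8],[0,0,0,0,0,0,1],[0,0,0,0,0,0,1],[0,0,0,0,0,0,1],[0,0,0,0,0,0,1],[0,0,0,0,0,0,1],[0,0,0,0,0,0,1]]' 70
```

```text
clock: 10.82
ee_pos: [0.4753, 0.3229, 0.1287]
eef_rot: [3.141, 0.0, 3.101]
ft_force: [-1.3, -0.3, 5.3]
opening: 0.0226
```

```bash
python3 -m creep '[[0,0,-0.1,0,0,0,1],[0,0,-0.1,0,0,0,1],[0,0,-0.2,0,0,0,1],[0,0,-0.3,0,0,0,1],[0,0,-0.4,0,0,0,1],[0,0,-0.5,0,0,0,1],[0,0,-0.5,0,0,0,1],[0,0,-0.5,0,0,0,1],[0,0,-0.4,0,0,0,1],[0,0,0,0,0,0,1]]' 70
python3 - <<'E'
from bench import grab_frame,status
from h import *
import pickle
f=grab_frame("wrist"); s=status.sense(); print(s["ee_pos"],s["eef_rot"],s["opening"],s["ft_force"]); pickle.dump((f,s),open("w6.pkl","wb"))
a=cv2.resize(f["img"][110:350,170:470,::-1],None,fx=2.5,fy=2.5,interpolation=cv2.INTER_CUBIC)
cv2.imwrite("pics/w6.png",a)
E
```

```text
clock: 11.65
ee_pos: [0.4766, 0.324, 0.2527]
eef_rot: [3.137, 0.004, 3.101]
ft_force: [-0.8, 0.1, -1.1]
opening: 0.0224
[0.47582445 0.32356047 0.25054325] [3.13857684e+00 2.27265973e-03 3.10054045e+00] 0.022598588710162137 [-0.21887587  0.52301727 -1.06430529]
```

View pics/w6.png

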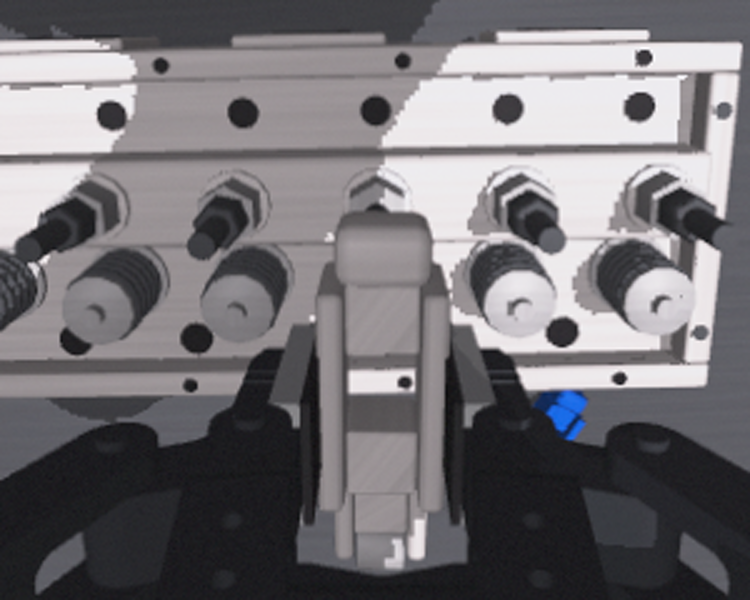

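```bash
python3 - <<'E'
from h import *; import pickle
f,s=pickle.load(open("w6.pkl","rb"))
M=R.from_euler('xyz',s["eef_rot"]).as_matrix()
# rocker in tool: assumed origin (.0007,0,-.0225), x=-tool x
D=np.diag([-1,1,-1.])
pts=np.array([[-.022,-.012,.011],[-.022,.012,.011],[.022,-.012,.011],[.022,.012,.011],[.04,0,-.006],[.04,-.005,-.006],[.04,.005,-.006]])
for pit in (-.15,0,.15):
  for dz in (-.0225,):
    T=D@R.from_euler('y',pit).as_matrix()
    w=s["ee_pos"]+(np.array([.0007,0,dz])+pts@T.T)@M.T
    print(pit,dz,np.round((proj(f,w)-[170,110]+.5)*2.5).tolist())
E
```

```text
-0.15 -0.0225 [[312.0, 273.0], [447.0, 273.0], [315.0, 506.0], [444.0, 506.0], [380.0, 548.0], [357.0, 548.0], [404.0, 548.0]]
0 -0.0225 [[311.0, 287.0], [448.0, 287.0], [317.0, 505.0], [443.0, 505.0], [380.0, 529.0], [357.0, 529.0], [403.0, 529.0]]
0.15 -0.0225 [[309.0, 303.0], [450.0, 303.0], [319.0, 500.0], [441.0, 500.0], [380.0, 507.0], [358.0, 507.0], [402.0, 507.0]]
```

```bash
python3 - <<'E'
from h import *; import pickle
f,s=pickle.load(open("w6.pkl","rb"))
M=R.from_euler('xyz',s["eef_rot"]).as_matrix(); C=R.from_euler('xyz',f["rotation"]).as_matrix()
D=np.diag([-1,1,-1.])
pts=np.array([[-.022,-.012,.011],[-.022,.012,.011],[.022,-.012,.011],[.022,.012,.011],[.04,0,-.006]])
for dz,dx in ((.0034,.0006),(.0034,.003)):
    w=s["ee_pos"]+(np.array([dx,0,dz])+pts@D.T)@M.T
    print("w4 level",dz,dx,np.round((proj(f,w)-[170,110]+.5)*2.5).tolist())
E
python3 - <<'E'
# edges in w6: roller/rail rows along columns
import cv2,numpy as np
a=cv2.imread("pics/w6.png",0); b=cv2.imread("pics/w4.png",0)
for n,i,c in (("w6",a,[330,436,380]),("w4",b,[337,425,380])):
    for x in c:
        g=np.abs(np.gradient(cv2.GaussianBlur(i,(3,3),0)[:,x-2:x+3].mean(1))); r=[y for y in range(200,590) if g[y]>5 and g[y]==g[max(0,y-5):y+6].max()]; print(n,x,r)
E
```

```text
w4 level 0.0034 0.0006 [[322.0, 247.0], [438.0, 247.0], [327.0, 435.0], [434.0, 435.0], [380.0, 464.0]]
w4 level 0.0034 0.003 [[322.0, 236.0], [438.0, 236.0], [326.0, 426.0], [434.0, 426.0], [380.0, 456.0]]
w6 330 [232, 241, 261, 295, 510, 566]
w6 436 [239, 263, 296, 510, 566]
w6 380 [204, 226, 287, 355, 370, 393, 432, 532, 575]
w4 337 [202, 222, 229, 253, 438, 464, 482, 510, 542, 568]
w4 425 [200, 221, 230, 255, 442, 471, 480, 510, 520, 535, 568]
w4 380 [248, 306, 369, 412, 462, 479, 487, 497, 511, 541, 575]
```

```bash
python3 -m creep '[[-0.1,-0.2,-0.25,0,0,0,1],[-0.17,-0.4,-0.25,0,0,0,1],[-0.17,-0.4,-0.25,0,0,0,1],[-0.17,-0.4,-0.25,0,0,0,1],[-0.17,-0.4,-0.25,0,0,0,1],[-0.17,-0.4,-0.25,0,0,0,1],[-0.17,-0.4,-0.25,0,0,0,1],[-0.17,-0.4,-0.25,0,0,0,1],[-0.17,-0.4,-0.25,0,0,0,1],[-0.17,-0.4,-0.25,0,0,0,1]]' 70;  python3 -m creep '[[-0.2,-0.5,-0.27,0,0,0,1],[-0.2,-0.5,-0.27,0,0,0,1],[-0.2,-0.5,-0.27,0,0,0,1],[-0.2,-0.5,-0.27,0,0,0,1],[-0.2,-0.5,-0.27,0,0,0,1],[-0.2,-0.5,-0.27,0,0,0,1],[-0.2,-0.5,-0.27,0,0,0,1],[-0.2,-0.5,-0.27,0,0,0,1],[-0.2,-0.5,-0.27,0,0,0,1],[0,0,0,0,0,0,1]]' 70
cat > cam.py <<'E'
from h import *
a=np.linspace(0,2*np.pi,40)
def axes(yaw,tilt): return (R.from_euler('z',yaw)*R.from_euler('y',-tilt)).as_matrix()
def cyl(p):
    M=axes(p[3],p[4])
    return [np.c_[0*a+x,r*np.cos(a),r*np.sin(a)]@M.T+p[:3] for x,r in ((0,.020),(.012,.020),(.012,.017),(.1,.017))]
E
python3 - <<'E'
from bench import grab_frame,status,trace
from cam import *
import pickle
f=grab_frame("wrist"); s=status.sense(); print(s["ee_pos"],s["eef_rot"],s["opening"],s["ft_force"])
t=trace("camera_lens",f)+trace("camera",f); print([(np.round(d["box"]).tolist(),round(d["p"],2),int(d["pixels"].sum())) for d in t])
pickle.dump((f,s,t),open("w7.pkl","wb"))
p=np.array([.67387,-.21619,.28186,-.2124,.2237])
u=np.vstack([proj(f,c) for c in cyl(p)]); x0,y0=(u.min(0)-25).astype(int).clip(0); x1,y1=(u.max(0)+25).astype(int); print(x0,y0,x1,y1)
k=min(800/(x1-x0),600/(y1-y0),6)
cr=cv2.resize(f["img"][y0:y1,x0:x1,::-1],None,fx=k,fy=k,interpolation=cv2.INTER_CUBIC)
for c in cyl(p): cv2.polylines(cr,[np.int32((proj(f,c)-[x0,y0]+.5)*k)],True,(0,0,255))
cv2.imwrite("pics/w7.png",cr[:600,:800])
E
```

```text
clock: 12.53
ee_pos: [0.5339, 0.1668, 0.3482]
eef_rot: [-3.141, -0.002, 3.1]
ft_force: [0.3, -0.4, -1.1]
opening: 0.0224
clock: 13.37
ee_pos: [0.5996, -0.0179, 0.4467]
eef_rot: [-3.14, 0.001, 3.098]
ft_force: [-1.0, 0.6, -1.2]
opening: 0.0226
[ 0.59905171 -0.01642968  0.44553608] [-3.14119726e+00 -4.58117547e-04  3.09781582e+00] 0.02255756064711234 [ 0.3951699   0.0207445  -1.05029953]
[([132.0, 247.0, 43.0, 76.0], 0.68, 2127), ([133.0, 245.0, 43.0, 75.0], 0.88, 2130), ([297.0, 193.0, 54.0, 146.0], 0.22, 6375)]
106 225 200 368
```

View pics/w7.png

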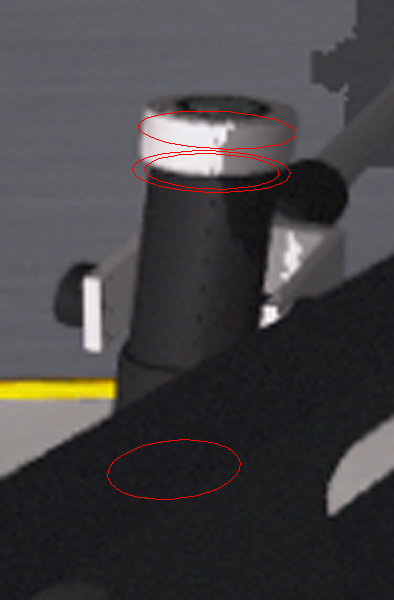

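```bash
cat > fit.py <<'E'
from cam import *
from scipy.optimize import minimize
import pickle
fr,mk=pickle.load(open("cam.pkl","rb")); f7,s7,t7=pickle.load(open("w7.pkl","rb"))
k=min(800/94,600/143,6)
RL=.015
def sil(f,p,s=4):
    M=axes(p[3],p[4]); im=np.zeros((400*s,640*s),np.uint8)
    for x0,x1,r in ((0,RL,.020),(RL,.1,.017)):
        c=np.vstack([np.c_[0*a+x,r*np.cos(a),r*np.sin(a)]@M.T+p[:3] for x in (x0,x1)])
        h=cv2.convexHull(proj(f,c).astype(np.float32)); cv2.fillConvexPoly(im,np.int32((h+.5)*s*16),1,shift=4)
    return cv2.resize(im.astype(np.float32),(640,400),interpolation=cv2.INTER_AREA)
def feat(p):
    M=axes(p[3],p[4]); c=lambda x,r:(proj(f7,np.c_[0*a+x,r*np.cos(a),r*np.sin(a)]@M.T+p[:3])-[106,225]+.5)*k
    e=c(0,.020); o=[e[:,0].min()-142,e[:,0].max()-300,e[:,1].min()-97,e[:,1].max()-127]
    h=[c(x,.017) for x in (.02,.05)]
    L=np.array([q[q[:,0].argmin()] for q in h]); Rr=np.array([q[q[:,0].argmax()] for q in h])
    at=lambda Q,r: Q[0,0]+(Q[1,0]-Q[0,0])*(r-Q[0,1])/(Q[1,1]-Q[0,1])
    o+=[at(L,200)-145,at(L,340)-132,at(Rr,200)-273,at(Rr,310)-261]
    return np.array(o)/k
def cost(p,w=3): return sum(np.abs(sil(fr[n],p)[90:260,150:430]-mk[n][90:260,150:430]).sum() for n in fr)+w*(feat(p)**2).sum()
p0=np.array([.67387,-.21619,.28186,-.2124,.2237])
for w in (0,3,20):
    b=min((minimize(cost,q,args=(w,),method="Nelder-Mead",options=dict(initial_simplex=np.vstack([q]+[q+d for d in np.diag([.01,.01,.01,.1,.1])]),maxiter=300)) for q in (p0,p0+[-.005,0,.005,.05,.08])),key=lambda s:s.fun)
    p=b.x; print(w,np.round(p,4),round(b.fun,1),np.round(feat(p),1))
M=axes(p[3],p[4]); F=p[:3]-.08*M[:,0]; O=F+M@[-.04,0,.006]; T=M@np.diag([-1,1,-1.])
tcp=O-T@[-.0006,0,-.0225]
print("F",F,"O",O,"tcp",tcp,"rpy",R.from_matrix(T).as_euler('xyz'))
E
python3 fit.py
```

```text
0 [ 0.6738 -0.2163  0.2817 -0.212   0.2235] 98.3 [-0.9 -1.   3.2  5.1 -0.9 -2.   0.5 -0.2]
3 [ 0.6712 -0.2171  0.2775 -0.1939  0.2588] 133.5 [-0.  -0.5  0.6  0.8 -0.5 -1.6  0.6  0.1]
20 [ 0.6707 -0.2168  0.2777 -0.1925  0.2415] 186.7 [ 0.1 -0.4  0.   0.6 -0.2 -1.   0.9  0.5]
F [ 0.59440827 -0.20195153  0.2585238 ] O [ 0.55487823 -0.1942452   0.25478366] tcp [ 0.55958788 -0.19516334  0.23279306] rpy [-3.14159265  0.24149139  2.94905876]
```

```bash
python3 -m creep '[[0.23,-0.45,0.36,0,0,0,1],[0.23,-0.45,0.36,0,0,0,1],[0.23,-0.45,0.36,0,0,0,1],[0.23,-0.45,0.36,0,0,0,1],[0.23,-0.45,0.36,0,0,0,1],[0.23,-0.45,0.36,0,0,0,1],[0.23,-0.45,0.36,0,0,0,1],[0.23,-0.45,0.36,0,0,0,1],[0.23,-0.45,0.36,0,0,0,1],[0.23,-0.45,0.36,0,0,0,1]]' 70;  python3 -m creep '[[0,0,0,0,0,0.4,1],[0,0,0,0,0,0.4,1],[0,0,0,0,0,0.4,1],[0,0,0,0,0,0.4,1],[0,0,0,0,0,0.5,1],[0,0,0,0,-0.7,0,1],[0,0,0,0,-0.7,0,1],[0,0,0,0,-0.7,0,1],[0,0,0,0,-0.7,0,1],[0,0,0,0,-0.7,0,1]]' 70
python3 -m creep '[[0,0,0,0,0,0,1],[0,0,0,0,0,0,1],[0,0,0,0,0,0,1],[0,0,0,0,0,0,1],[0,0,0,0,0,0,1],[0,0,0,0,0,0,1],[0,0,0,0,0,0,1],[0,0,0,0,0,0,1],[0,0,0,0,0,0,1],[0,0,0,0,0,0,1]]' 70
cat > go.py <<'E'
from bench import status
from h import *
import sys
s=status.sense(); M=R.from_euler('xyz',s["eef_rot"]).as_matrix()
G=R.from_euler('xyz',[np.pi,.2415,2.949]).as_matrix()
print(s["ee_pos"],s["eef_rot"],s["opening"],"shift u",(M.T@(np.array([.5596,-.1952,.2328])-s["ee_pos"]))/.04,"turn u",np.degrees(R.from_matrix(M.T@G).as_rotvec())/4)
E
python3 go.py
```

```text
clock: 14.35
ee_pos: [0.4981, -0.1903, 0.3003]
eef_rot: [3.141, -0.001, 3.102]
ft_force: [-0.8, -0.2, -0.1]
opening: 0.0228
clock: 15.18
ee_pos: [0.4988, -0.1896, 0.3009]
eef_rot: [3.141, 0.245, 2.955]
ft_force: [-0.2, -0.9, -1.8]
opening: 0.0228
clock: 16.02
ee_pos: [0.4993, -0.1906, 0.3015]
eef_rot: [-3.142, 0.244, 2.954]
ft_force: [0.3, -0.0, -0.6]
opening: 0.0227
[ 0.49933014 -0.1906125   0.30151812] [-3.14155466  0.24413438  2.95370175] 0.022654084814899323 shift u [-1.04186451  0.16884922  2.02997776] turn u [0.01564872 0.03773591 0.06537125]
```

```bash
python3 -m creep '[[0,0,0.4,0,0,0,1],[0,0.03,0.4,0,0,0,1],[0,0.03,0.4,0,0,0,1],[0,0.03,0.4,0,0,0,1],[-0.1,0.03,0.4,0,0,0,1],[-0.2,0.03,0,0,0,0,1],[-0.2,0.02,0,0,0,0,1],[-0.2,0,0,0,0,0,1],[-0.2,0,0,0,0,0,1],[-0.1,0,0,0,0,0,1]]' 70
python3 -m creep '[[0,0,0,0,0,0,1],[0,0,0,0,0,0,1],[0,0,0,0,0,0,1],[0,0,0,0,0,0,1],[0,0,0,0,0,0,1],[0,0,0,0,0,0,1],[0,0,0,0,0,0,1],[0,0,0,0,0,0,1],[0,0,0,0,0,0,1],[0,0,0,0,0,0,1]]' 70
python3 go.py
python3 - <<'E'
from bench import grab_frame,status
from cam import *
import pickle
s=status.sense(); M=R.from_euler('xyz',s["eef_rot"]).as_matrix(); D=np.diag([-1,1,-1.])
O=s["ee_pos"]+M@[-.0006,0,-.0225]; Rm=M@D; rol=O+Rm@[.04,0,-.006]; print("O",O,"roller",rol)
p=np.array([.6709,-.2169,.2776,-.193,.2455]); Mc=axes(p[3],p[4])
print("roller in focus frame",Mc.T@(rol-(p[:3]-.08*Mc[:,0])))
out=[]; fr={}
for n,k in (("scene",5),("top",5),("wrist",2)):
    f=grab_frame(n); fr[n]=f; c=proj(f,rol)[0]
    if n=="wrist": x0,y0,w,h=200,100,240,0
    else:
        w=80; x0,y0=int(c[0]-40),int(c[1]-40 if n=="top" else c[1]-35)
        cr=cv2.resize(f["img"][y0:y0+80,x0:x0+80,::-1],(400,400),interpolation=cv2.INTER_CUBIC)
        for P in [cyl(p)[0],rol[None],O[None],p[None,:3]]+[O+np.array([[-.022,j,.011],[.022,j,.011]])@Rm.T for j in(-.012,.012)]:
            u=np.int32((proj(f,P)-[x0,y0]+.5)*5)
            if len(u)>1: cv2.polylines(cr,[u],True,(0,0,255))
            else: cv2.drawMarker(cr,tuple(int(v) for v in u[0]),(0,255,0),cv2.MARKER_CROSS,10,1)
        out.append(cr)
cv2.imwrite("pics/f1.png",np.hstack(out)); pickle.dump((fr,s),open("f1.pkl","wb"))
E
```

```text
clock: 16.85
ee_pos: [0.5596, -0.195, 0.2351]
eef_rot: [3.142, 0.246, 2.954]
ft_force: [1.1, -0.6, -0.9]
opening: 0.0231
clock: 17.68
ee_pos: [0.5577, -0.1947, 0.2336]
eef_rot: [-3.142, 0.244, 2.954]
ft_force: [0.5, 0.3, -0.8]
opening: 0.0226
[ 0.55771524 -0.19470751  0.23364588] [-3.1415789   0.24431416  2.95389637] 0.022603099744040192 shift u [-0.04203056 -0.00330337  0.0322722 ] turn u [0.01667229 0.04031032 0.06807615]
O [ 0.5529403  -0.19380028  0.25562284] roller [ 0.59249661 -0.20131337  0.25947666]
roller in focus frame [-0.00194515  0.00025915  0.00184813]
```

View pics/f1.png

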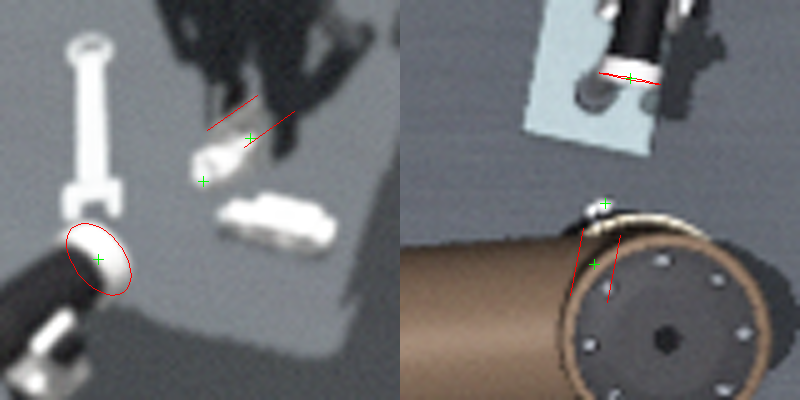

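```bash
python3 - <<'E'
from bench import status,ctrl
from h import *; import pickle
a=pickle.load(open("w6.pkl","rb"))[0]["img"]; b=pickle.load(open("f1.pkl","rb"))[0]["wrist"]["img"]
g=lambda i:cv2.Canny(cv2.cvtColor(i,cv2.COLOR_RGB2GRAY),50,120).astype(np.float32)[195:345,290:355]
print("in-hand shift px",cv2.phaseCorrelate(cv2.GaussianBlur(g(a),(5,5),0),cv2.GaussianBlur(g(b),(5,5),0)))
q=cv2.cvtColor(b,cv2.COLOR_RGB2GRAY)[190:350]
for x in (302,344,322):
    r=np.abs(np.gradient(q[:,x-1:x+2].mean(1))); print(x,[(y+190-110)*2.5 for y in range(len(r)) if r[y]>8 and r[y]==r[max(0,y-3):y+4].max()])
s=status.sense(); print(s["clock"],s["ee_pos"],s["qd"].round(3),s["opening"])
E
```

```text
in-hand shift px ((0.23342567554956872, -0.021128437168570713), 0.5829662506668656)
302 [295.0, 510.0, 565.0]
344 [262.5, 295.0, 477.5, 512.5, 565.0]
322 [210.0, 227.5, 287.5, 352.5, 395.0, 432.5, 492.5, 567.5]
17.8333 [ 0.5577371  -0.1947148   0.23361918] [-0.001 -0.001 -0.     0.002 -0.001 -0.   ] 0.022523185900039894
```

No slip in the hand: the rail edges sit at rows 295 and 510, the same as just after the lift. The arm is still, so I'm handing in.

```bash
python3 -c "
from bench import ctrl; print(ctrl.job_done())"
```

```text
the job is handed in; nothing more can be done
None
```

The rocker arm is off its stud and was held up to the inspection camera when I handed in, at 17.8 s of the 48 s allowed. No verdict came back.

**Grasp:** The first grasp failed. The fingers closed above the rocker, probably on the stud (6 mm opening, about 6 N), because the pads sat roughly 25 to 30 mm farther back than the given fingertip reach implies. I reopened, went 26 mm lower and gripped the cheeks at 70 N (opening 22.6 mm). I then lifted it and moved it round to the lens, tilted up to match the camera barrel.

**Last checks:**
- **Roller position:** by my measurements the roller is about 3 mm from the focus point. Allowing for camera error, I expect it to be good to about 5 mm against the 15 mm limit.
- **Angles:** the arm is within about 0.01 rad of the barrel axis I estimated. My camera fits differ among themselves by 0.02 to 0.04 rad, against the 0.2 rad limit.
- **Grip:** the wrist picture shows no slip in the hand since the lift. Opening was 22.5 mm and the joints were still.

**Disagreements:**
- **Overhead and scene pictures:** both show the lens ring and the roller about 2 px (roughly 5 mm) off my model, each in the same direction. I took this as calibration bias that cancels between the two.
- **Final view:** the hand hid most of the rocker, so its pitch rests on the wrist camera and the arm's pose readings.

I did not re-measure the camera's aim or the bench parts at the end. The arm's planned path stayed well clear of the camera and above the bench, and the wrist force readings showed no unexpected contact. I viewed 12 pictures, two over the budget.

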